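# Set the pantry timer to its tall pin

## Task

Set the timer on the counter for the longer job: turn its wheel by the grip bar until the pointer on the far rim points straight at the tall pin, not the short one, and let go. Do not knock over the salt shaker beside it.

Things in the scene. Friction and masses are not known exactly. Their poses are not given: they have to be found in the camera images.
- dial_grip (a point): Grip point on the axis of the timer's white wheel (104 mm across, hub top z 34 mm), 68 mm above the counter, in an upright grip bar 62 mm long, 14 mm thick, top at 80 mm. x runs along the bar to the pointer, z up. The round metal foot (180 mm across, 16 mm high) is fixed. Light friction (0.05 N m); the wheel stays where left; stops a quarter turn either side, beyond both pins.
- pointer_tip (a point): Tip of the wheel's pointer: a small dark steel nib 10 mm wide that sticks out 12 mm from the wheel's rim on the side away from the robot, 64 mm from the turning axis, 24.5 mm above the counter. It turns with the wheel, in line with the grip bar; only one end of the bar has it.
- tall_pin: The mark to set: the taller of two upright dark pins, 12 mm thick, fixed in the foot behind the wheel, 76 mm from its axis, 80 degrees apart, one left and one right of the pointer (either way round). Its top is 50 mm above the counter, the short pin's 24 mm. Origin: centre of its underside, z 16 mm. The pointer passes inside the pins; in line, its tip is 12 mm from the pin's axis.
- salt_shaker: A small glass salt shaker with a grey domed cap, 44 mm across and 90 mm high, standing loose on the counter to the left of the timer. Origin: centre of its underside; z up.
Mind the look-alikes: they are no part of the job. What is shaped like the salt_shaker but blue or purple is not meant.

How it is judged:
At the end, for the whole second after the job is handed in: The pointer's tip is within 18 mm of the tall pin's axis seen from above (the pointer in line with the pin to about 11 degrees), the wheel let go and staying there, the salt shaker standing (horizontal distance between pointer_tip and tall_pin below 0.018 m and angle between salt_shaker's own z axis and vertical below 0.3 rad); the robot touches nothing.
It fails at once if the salt shaker is knocked over (angle between salt_shaker's own z axis and vertical above 0.6 rad).
It also fails if it takes over 32 s, if anything falls off the work surface, if the arm or the gripper's body presses on something with over 40 N, if the wrist force passes 120 N, or if a joint passes its speed limit or range.

## Robot

A 6-joint arm with a two-finger parallel gripper is mounted at the origin on a cart in front of the work surface, level with it; the furniture and walls round the work are solid. World frame = base frame: x ahead of the robot, y to its left, z up, the work surface at z = 0. Lengths are in m, angles in rad, forces in N, time in s.
With the tool pointing down it reaches from about 0.275 to 0.75 m from the base axis. Payload 10.2 kg.
Tool frame: the origin (TCP) lies at the very end of the fingers, on their centre line; the grasp point (between the pads) lies pinch_z behind it (pinch_z is the distance from the TCP to the grasp point, in m); z points along the fingers, y is the line along which they close (so a half turn about z gives the same grasp; the last joint's range is limited). The gripper opens to 85 mm and grips with 20 to 120 N. Pads are 22 mm wide; open, the fingers measure 114 mm over their backs; the gripper's body (76 mm by 85 mm) begins 54 mm behind the grasp point. The pads swing forward as they close: fully open they stand 13 mm farther back than shut.
Start: joints at [-1.527, 0.313, 1.498, -0, 1.331, -0.223], TCP at [0.138, -0.506, 0.231] pointing down, gripper open.
Joint ranges: [-2.94, 2.94], [-0.97, 2.17], [0.19, 2.56], [-1.23, 4.37], [0.02, 3.11], [-2.88, 2.88]. Speed limits (rad/s): [2.39, 2.39, 3.01, 3.14, 3.14, 3.14].

## Interface

Orientations are given as a rotation vector (axis times angle).
In Python, from rig import * gives the robot as it stands.
- The arm moves only by the tool carry_out, never from a script. Its argument "increments" is a list of rows, each a list of 3 entries, a list of its own where there are three numbers: the shift along the tool's x, y, z in units of 30 mm (1.0 is 30 mm), then the turn, a rotation vector about the tool's x, y, z in units of 5 degrees (1.0 is 5 degrees), then the finger opening in mm, from 0 to 85.4. In form: [[[tx, ty, tz], [rx, ry, rz], gripper], ...]. A call has 1 to 12 rows; each row is the pose to reach, as a shift and turn from the pose commanded when the call began, along the tool's axes at that moment; what a row does not reach only later rows make up. A row lasts 1/12 s, in which the tool goes at most 41.7 mm and 7.16 degrees, less where a joint would pass 70% of its speed; a pose out of reach is approached as far as the arm can. A call with a gripper value outside its range is refused whole. The fingers move at their own pace and stop on an object; "grip_force" is the grip in N (left out, the last holds). Time passes only in rows, so rows that repeat a pose let the fingers close. It gives the time, the measured TCP pose, the force, the opening and the grip force at its end, in the units of the state.
- observe(): the state, without advancing time (a new reading comes with each control period).
- get_image(name): name is "side" or "top" or "wrist"; returns (picture, depth): 384x512x3 uint8, red, green, blue; 384x512 float32, m along the optical axis (not along the pixel's ray), 0 where there is no reading.
- camera_info(name): a dict with "intrinsics" (3x3 intrinsics, pixels), "R" (3x3) and "t" (3): a world point X has camera coordinates R X + t; the wrist camera has in their place "tool_from_camera" (4x4, takes a point from camera to tool coordinates, whose origin is the TCP and whose axes are the flange's). Camera axes: x right, y down, z forward; pixel columns grow to the right and rows downward; lengths in m; the calibration is good to about 2 mm. The wrist camera is an equidistant fisheye: a pixel r from the principal point sees the ray r / f radians off the axis. A picture is of the moment at which its call begins: read the wrist's pose just before it. camera_info takes no time and is no camera call.
- close_job(): hands the job in; it is judged then, once.
The state is a dict: "time": time; "qpos": joint angles; "qvel": joint speeds; "joint_efforts": joint torques, N m; "eef_pos": TCP position; "tool_rot": TCP orientation; "wrist_force": force on the tool from outside, world axes, zero at the start; "moment": the same for the moment, N m; "width": finger opening in m; "grasp_force": force on a finger pad.
Only numpy, scipy, OpenCV 4.12 (cv2) and the standard library are available. Lean on these libraries where they do the work, as an engineer would, in place of code of your own. Each camera call takes 0.05 s, during which the arm holds its last target. There are 200 camera calls.

## Working session

There is one attempt and no reset: what is moved stays moved. The work goes in short steps, Python scripts to look and compute and a tool call to move; the robot and the scene stay as the last step left them, time stands still between calls to the robot, and variables do not carry over. Pictures are saved under pics/ and viewed, at most 10 in all, crops included, and the job is handed in when it is done.

Besides the shell and the picture viewer there is one more tool, called in YAML: its name, and indented under it one key for each argument. carry_out: Moves the arm, as the interface text tells. Its arguments: {"type":"object","properties":{"increments":{"type":"array"},"grip_force":{"type":"number"}},"required":["increments"]}

```bash
mkdir -p pics; ls
python3 - <<'E'
from rig import *
import cv2,numpy as np
s=observe();print(s['time'],s['eef_pos'],s['tool_rot'],s['width'])
for n in ("top","side"):
    p,d=get_image(n);cv2.imwrite(f"pics/{n}0.png",p[:,:,::-1]);np.savez(f"{n}0.npz",p=p,d=d)
    c=camera_info(n);print(n,c)
print(camera_info("wrist"))
E
```

```text
pics
0.0 [ 0.13839462 -0.50617092  0.23073034] [-3.11243100e+00 -4.17641666e-01 -1.96370027e-04] 0.08542175294491806
top {'intrinsics': array([[399.52773864,   0.        , 263.84119673],
       [  0.        , 399.52773864, 186.11247542],
       [  0.        ,   0.        ,   1.        ]]), 'R': array([[-0.01641594, -0.99963779,  0.02132602],
       [-0.98217918,  0.01212798, -0.18755525],
       [ 0.18722868, -0.02402487, -0.98202252]]), 't': array([0.19247126, 0.53312806, 0.94833104])}
side {'intrinsics': array([[462.7532604 ,   0.        , 245.32426911],
       [  0.        , 462.7532604 , 184.59138444],
       [  0.        ,   0.        ,   1.        ]]), 'R': array([[-0.99924127,  0.03570212, -0.01556416],
       [ 0.0284239 ,  0.3952875 , -0.91811757],
       [-0.02662643, -0.91786336, -0.39600237]]), 't': array([ 0.51889623, -0.00186866,  1.43736698])}
{'intrinsics': array([[297.31863964,   0.        , 249.31760343],
       [  0.        , 297.31863964, 190.48064696],
       [  0.        ,   0.        ,   1.        ]]), 'tool_from_camera': array([[-1.39234241e-03, -9.54970441e-01, -2.96697687e-01,
         7.64616627e-02],
       [ 9.99999023e-01, -1.29333900e-03, -5.29968860e-04,
        -9.65663850e-04],
       [ 1.22373907e-04, -2.96698135e-01,  9.54971309e-01,
        -1.41848533e-01],
       [ 0.00000000e+00,  0.00000000e+00,  0.00000000e+00,
         1.00000000e+00]])}
```

View pics/top0.png

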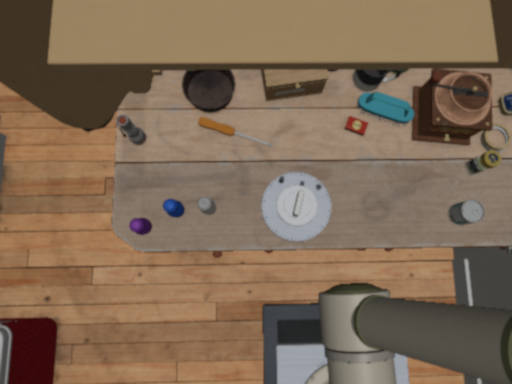

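View pics/side0.png

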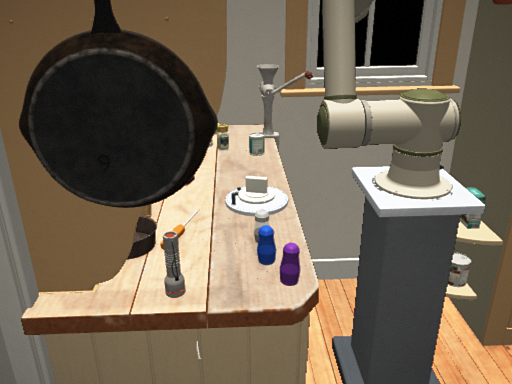

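Top view: the timer is at (297,207), pins at about (281,181) and (319,184), and the grip bar at (298,204). The grey-capped shaker is at (206,205); the blue (173,208) and purple (141,226) look-alikes are not meant. In the side view, the two pins are near (237,191) and (234,199). Next I measure and confirm with an enlarged crop.

```bash
cat > h.py <<'E'
from rig import *
import cv2,numpy as np
def cast(n,u,v,z):
    c=camera_info(n);R,t=c['R'],c['t'];K=c['intrinsics']
    o=-R.T@t;r=R.T@np.linalg.inv(K)@[u,v,1];return o+r*(z-o[2])/r[2]
def proj(n,X):
    c=camera_info(n);q=c['intrinsics']@(c['R']@np.array(X)+c['t']);return q[:2]/q[2]
def tile(a,x,y,w,h,k):return cv2.resize(a[y:y+h,x:x+w,::-1],None,fx=k,fy=k,interpolation=cv2.INTER_CUBIC)
E
python3 - <<'E'
from h import *
T=np.load('top0.npz')['p'];S=np.load('side0.npz')['p']
cv2.imwrite('pics/crop1.png',np.vstack([tile(T,185,165,160,84,5)[:300],tile(T,185,165,160,84,5)[300:420],tile(S,215,165,160,36,5)]) if 0 else np.hstack([tile(T,255,165,80,80,5),tile(S,215,165,80,80,5)]))
# dark blobs in top near foot
def blobs(A,x,y,w,h,th,n,zs):
    m=(A[y:y+h,x:x+w].max(2)<th).astype('uint8')
    k,_,st,ce=cv2.connectedComponentsWithStats(m)
    for s,c in list(zip(st,ce))[1:]:
        if s[4]>=4:print(n,'dark',s[4],s[:4]+[x,y,0,0],c+[x,y],[cast(n,*(c+[x,y]),z)[:2].round(4) for z in zs])
blobs(T,262,170,72,72,110,'top',[.0245,.05]);blobs(S,226,180,64,36,90,'side',[.0245,.05])
# foot ellipse
hsv=cv2.cvtColor(T,cv2.COLOR_RGB2HSV);m=((hsv[...,1]<50)&(hsv[...,2]>130)).astype('uint8')
k,L,st,ce=cv2.connectedComponentsWithStats(m)
for p,z in(((285,230),.016),((206,205),.09)):
    i=L[p[1],p[0]];cs,_=cv2.findContours((L==i).astype('uint8'),0,2);c,ax,a=cv2.minAreaRect(cs[0]) if z>.05 else cv2.fitEllipse(cv2.convexHull(cs[0]));print(p,st[i],c,ax,cast('top',*c,z))
# bar by height
D=np.load('top0.npz')['d'];c=camera_info('top');v,u=np.mgrid[165:250,255:340]
d=D[165:250,255:340];P=(np.linalg.inv(c['intrinsics'])@np.stack([u.ravel(),v.ravel(),np.ones(u.size)]))*d.ravel()
W=(c['R'].T@(P-c['t'][:,None])).T
b=W[W[:,2]>.065];print(len(b),b.mean(0),b[:,2].max());e,V=np.linalg.eigh(np.cov(b[:,:2].T));print(V[:,1],np.sqrt(12*e))
print(cv2.minAreaRect(b[:,:2].astype('float32')))
E
```

```text
top dark 24 [279 177   5   6] [281.  179.5] [array([0.5571, 0.1399]), array([0.5518, 0.1416])]
top dark 9 [301 182   3   3] [302. 183.] [array([0.5473, 0.0862]), array([0.5423, 0.0893])]
top dark 15 [316 185   5   4] [318.13333333 186.46666667] [array([0.5378, 0.045 ]), array([0.533 , 0.0492])]
top dark 7 [293 213   4   3] [294.         214.42857143] [array([0.4667, 0.1092]), array([0.4637, 0.1117])]
side dark 4 [238 188   2   2] [238.5 188.5] [array([0.5409, 0.0519]), array([0.5417, 0.1097])]
side dark 36 [232 193   6  11] [233.5        197.66666667] [array([0.5564, 0.1151]), array([0.5565, 0.17  ])]
(285, 230) [ 260  171   73   71 3854] (296.45068359375, 205.89419555664062) (70.55206298828125, 72.77333068847656) [0.48948662 0.10141212 0.016     ]
(206, 205) [199 199  10   9  44] (203.80003356933594, 203.10003662109375) (7.155416965484619, 8.497057914733887) [0.48882042 0.32828705 0.09      ]
181 [0.46672451 0.12007613 0.22518019] 1.027168756504678
[-0.81059684  0.58560461] [0.02353418 0.22510509]
((0.4283069372177124, 0.14210021495819092), (0.027270495891571045, 0.20498786866664886), 57.464298248291016)
```

View pics/crop1.png

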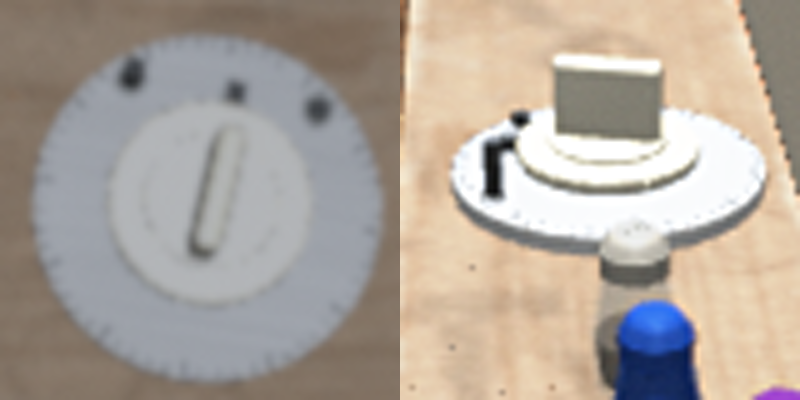

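The crop shows the tall pin is the left one in the top view (281,180): it stands clearly higher in the side view at (233,198). The short pin is on the right at (318,186), and the pointer is at (302,183).

From the axis at about (0.489, 0.101):

| Point | Distance from axis | Angle |
|---|---|---|
| Tall pin | 76 mm | +31° |
| Short pin | 75 mm | -49° |
| Pointer | – | -14.5° |

These distances match the given sizes and the pins are 80° apart. The wheel has to turn about +45° (counter-clockwise). I move above the bar first.

carry_out:
  increments:
    - [[1,-1,0],[0,0,0.5],60]
    - [[2,-2,0],[0,0,1],60]
    - [[3,-3,0],[0,0,1.5],60]
    - [[4,-4,0],[0,0,2],60]
    - [[5,-5,0],[0,0,2.5],60]
    - [[6,-6,0],[0,0,3],60]
    - [[7,-7,0],[0,0,3.5],60]
    - [[8,-8,0],[0,0,4],60]
    - [[9,-9,0],[0,0,4.5],60]
    - [[10,-10,0],[0,0,5],60]
    - [[11,-11,0],[0,0,5.5],60]
    - [[12,-12,0],[0,0,6],60]

```text
time: 1.1
eef_pos: [0.3867, -0.07, 0.2314]
tool_rot: [3.115, -0.406, 0.001]
wrist_force: [1.4, -0.3, 0.1]
width: 0.0602
grasp_force: 0.0
```

carry_out:
  increments:
    - [[0,0,0],[0,0,0],60]

```text
time: 1.18
eef_pos: [0.3879, -0.0663, 0.2312]
tool_rot: [-3.115, 0.394, -0.001]
wrist_force: [0.1, -0.0, -0.5]
width: 0.06
grasp_force: 0.0
```

```bash
cat >> h.py <<'E'
from scipy.spatial.transform import Rotation as Ro
def plan(X,yaw):
    s=observe();R=Ro.from_rotvec(s['tool_rot']);x=R.as_matrix()[:,0]
    y0=np.degrees(np.arctan2(x[1],x[0]))
    print('t',s['time'],'at',s['eef_pos'].round(4),'yaw',y0,'w',s['width'],'F',np.round(s['wrist_force'],1),'q',np.round(s['qpos'],2))
    print('shift',(R.inv().apply(np.array(X)-s['eef_pos'])/.03).round(2),'turn',(R.inv()*Ro.from_euler('z',yaw-y0,degrees=True)*R).as_rotvec(degrees=True)/5)
E
python3 -c "
from h import *
plan([.489,.101,.15],-14.5)"
```

```text
t 1.1833 at [ 0.3879 -0.0663  0.2312] yaw -14.414644665341129 w 0.05997149373178259 F [ 0.1 -0.  -0.5] q [-0.47  0.02  1.85  0.    1.27  1.35]
shift [ 1.87 -6.23  2.72] turn [-2.04304781e-06  2.96298361e-05  1.70710411e-02]
```

carry_out:
  increments:
    - [[0.3,-1.0,0.3],[0,0,0],60]
    - [[0.6,-2,0.7],[0,0,0],60]
    - [[0.9,-3,1.2],[0,0,0],60]
    - [[1.2,-4,1.7],[0,0,0],60]
    - [[1.5,-5,2.2],[0,0,0],60]
    - [[1.87,-6.23,2.72],[0,0,0],60]
    - [[1.87,-6.23,2.72],[0,0,0],60]
    - [[1.87,-6.23,2.72],[0,0,0],60]

```text
time: 1.85
eef_pos: [0.4876, 0.0952, 0.1483]
tool_rot: [3.116, -0.398, -0.005]
wrist_force: [0.9, -0.2, 0.9]
width: 0.0601
grasp_force: 0.0
```

```bash
python3 -c "
from h import *
plan([.489,.101,.05],-14.5)
p,d=get_image('wrist');cv2.imwrite('pics/w1.png',p[:,:,::-1])"; python3 -c "
import rig;print(getattr(rig,'pinch_z',None),[k for k in dir(rig) if k[0]!='_'])"
```

```text
t 1.85 at [0.4876 0.0952 0.1483] yaw -14.561285876042723 w 0.060102138675223155 F [ 0.9 -0.2  0.9] q [-0.04  0.34  1.69 -0.    1.11  1.78]
shift [ 0.   -0.2   3.28] turn [-3.47091013e-05  8.89213140e-06 -1.22571228e-02]
0.0187 ['PlanningError', 'camera_info', 'close_job', 'get_image', 'observe', 'pinch_z']
```

View pics/w1.png

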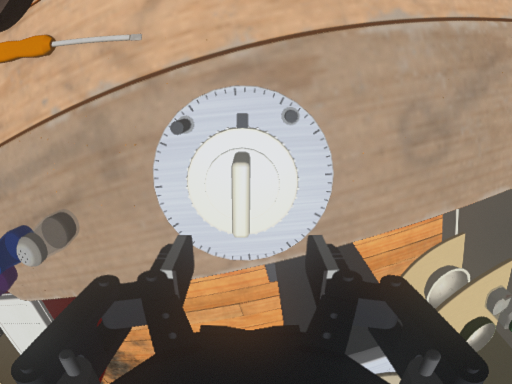

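The wrist view shows the bar upright at column 241 with the pads centred near column 249, so it is square and about 6 mm off while the arm settles. The tall pin at (180,126) is left and the short pin at (291,116) right. I let it settle, then descend.

carry_out:
  increments:
    - [[0,0,0],[0,0,0],60]
    - [[0,0,0],[0,0,0],60]
    - [[0,0,0],[0,0,0],60]

```text
time: 2.15
eef_pos: [0.488, 0.0935, 0.1504]
tool_rot: [-3.115, 0.404, -0.002]
wrist_force: [0.2, 0.6, 1.3]
width: 0.06
grasp_force: 0.0
```

```bash
python3 -c "
from h import *
plan([.489,.101,.05],-14.5)"
```

```text
t 2.15 at [0.488  0.0935 0.1504] yaw -14.792405863840079 w 0.06004728992298964 F [0.2 0.6 1.3] q [-0.05  0.33  1.7  -0.    1.11  1.78]
shift [-0.04 -0.25  3.35] turn [ 6.66267109e-05 -1.08969899e-05 -5.84811338e-02]
```

carry_out:
  increments:
    - [[0,-0.25,0],[0,0,0],50]
    - [[0,-0.25,0.5],[0,0,0],50]
    - [[0,-0.25,1.0],[0,0,0],50]
    - [[0,-0.25,1.5],[0,0,0],50]
    - [[0,-0.25,2.0],[0,0,0],50]
    - [[0,-0.25,2.5],[0,0,0],50]
    - [[0,-0.25,3.0],[0,0,0],50]
    - [[0,-0.25,3.3],[0,0,0],50]
    - [[0,-0.25,3.3],[0,0,0],50]
    - [[0,-0.25,3.3],[0,0,0],50]

```text
time: 2.98
eef_pos: [0.49, 0.1016, 0.051]
tool_rot: [-3.116, 0.403, -0.0]
wrist_force: [-0.7, 0.5, 0.4]
width: 0.0503
grasp_force: 0.0
```

```bash
python3 -c "
from h import *
plan([.489,.101,.05],-14.5)
p,d=get_image('wrist');cv2.imwrite('pics/w2.png',p[:,:,::-1])"
```

```text
t 2.9833 at [0.49   0.1016 0.051 ] yaw -14.722321391340373 w 0.05029690222083745 F [-0.7  0.5  0.4] q [-0.03  0.49  1.77  0.    0.88  1.8 ]
shift [-0.03  0.03  0.03] turn [ 1.27080811e-06 -1.98280115e-06 -4.44642782e-02]
```

View pics/w2.png

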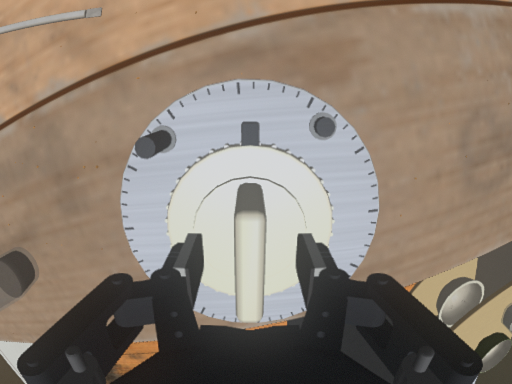

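The bar is centred between the pads (column 250), with the pointer straight ahead at (250,132). I close, check, then turn.

carry_out:
  increments:
    - [[0,0,0],[0,0,0],8]
    - [[0,0,0],[0,0,0],8]
    - [[0,0,0],[0,0,0],8]
    - [[0,0,0],[0,0,0],8]
    - [[0,0,0],[0,0,0],8]
    - [[0,0,0],[0,0,0],8]
  grip_force: 30

```text
time: 3.53
eef_pos: [0.4902, 0.1016, 0.0513]
tool_rot: [-3.116, 0.402, -0.001]
wrist_force: [-1.3, -0.5, 6.4]
width: 0.0135
grasp_force: 33.2
```

carry_out:
  increments:
    - [[0,0,0],[0,0,-0.8],8]
    - [[0,0,0],[0,0,-1.6],8]
    - [[0,0,0],[0,0,-2.4],8]
    - [[0,0,0],[0,0,-3.2],8]
    - [[0,0,0],[0,0,-4],8]
    - [[0,0,0],[0,0,-4.8],8]
    - [[0,0,0],[0,0,-5.6],8]
    - [[0,0,0],[0,0,-6.4],8]
    - [[0,0,0],[0,0,-7.2],8]
    - [[0,0,0],[0,0,-8],8]
    - [[0,0,0],[0,0,-8.6],8]
    - [[0,0,0],[0,0,-9.1],8]

```text
time: 4.53
eef_pos: [0.4901, 0.1017, 0.0513]
tool_rot: [-3.028, -0.838, -0.001]
wrist_force: [-1.4, 0.5, 6.9]
width: 0.0133
grasp_force: 33.3
```

carry_out:
  increments:
    - [[0,0,0],[0,0,0],8]
    - [[0,0,0],[0,0,0],8]
    - [[0,0,0],[0,0,0],8]

```text
time: 4.78
eef_pos: [0.4902, 0.1017, 0.0513]
tool_rot: [3.029, 0.834, 0.001]
wrist_force: [-1.2, 0.8, 6.1]
width: 0.0133
grasp_force: 33.3
```

```bash
python3 -c "
from h import *
plan([.489,.101,.05],31)
p,d=get_image('wrist');cv2.imwrite('pics/w3.png',p[:,:,::-1])"
```

```text
t 4.7833 at [0.4902 0.1017 0.0513] yaw 30.789998195019944 w 0.013344858878287541 F [-1.2  0.8  6.1] q [-0.03  0.49  1.77  0.    0.88  1.  ]
shift [-0.05  0.    0.04] turn [ 3.74925400e-05  1.41991281e-05 -4.20003419e-02]
```

View pics/w3.png

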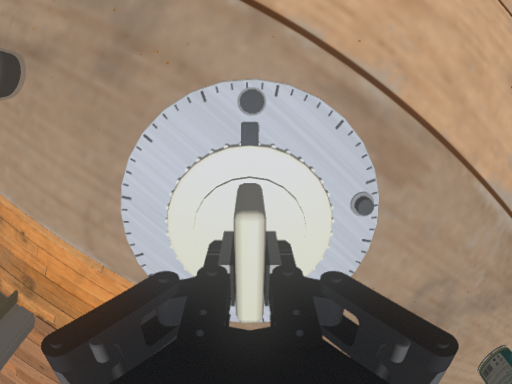

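The pointer (250,132) lines up with the tall pin (251,101), and the short pin is off to the right at (363,204). I release and rise.

carry_out:
  increments:
    - [[0,0,0],[0,0,0],50]
    - [[0,0,0],[0,0,0],50]
    - [[0,0,0],[0,0,0],50]
    - [[0,0,0],[0,0,0],50]
    - [[0,0,0],[0,0,0],50]
    - [[0,0,0],[0,0,0],50]

```text
time: 5.33
eef_pos: [0.4899, 0.1016, 0.0506]
tool_rot: [-3.029, -0.834, 0.0]
wrist_force: [0.1, 0.9, -0.6]
width: 0.0503
grasp_force: 0.0
```

carry_out:
  increments:
    - [[0,0,-0.5],[0,0,0],50]
    - [[0,0,-1.0],[0,0,0],50]
    - [[0,0,-1.5],[0,0,0],50]
    - [[0,0,-2],[0,0,0],50]
    - [[0,0,-2.5],[0,0,0],50]
    - [[0,0,-3],[0,0,0],50]
    - [[0,0,-3],[0,0,0],50]
    - [[0,0,-3],[0,0,0],50]
    - [[0,0,-3],[0,0,0],50]

```text
time: 6.08
eef_pos: [0.4894, 0.1016, 0.1398]
tool_rot: [-3.029, -0.834, 0.002]
wrist_force: [-0.2, -0.5, -0.4]
width: 0.0498
grasp_force: 0.0
```

```bash
python3 -c "
from h import *
plan([.489,.101,.05],31)
p,d=get_image('wrist');q,_=get_image('side');cv2.imwrite('pics/w4.png',np.hstack([tile(p,130,60,250,200,1.6),tile(q,200,160,100,100,3.2)]))"
```

```text
t 6.0833 at [0.4894 0.1016 0.1398] yaw 30.78537171832662 w 0.049761955418908106 F [-0.2 -0.5 -0.4] q [-0.03  0.35  1.7  -0.    1.09  1.  ]
shift [-0.02  0.01  2.99] turn [-4.60627430e-05 -2.81637292e-05 -4.29256224e-02]
```

View pics/w4.png

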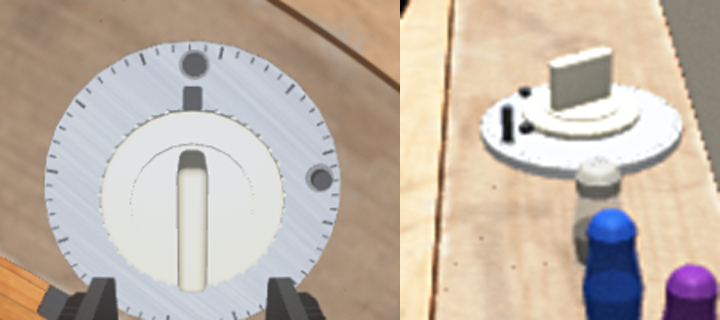

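With the gripper clear, the pointer (192,98) still points at the tall pin (194,64), and the shaker is standing at (597,200).

```bash
python3 -c "
from rig import *
print(close_job())"
```

```text
the job is handed in; nothing more can be done
None
```

The timer's pointer is set in line with the tall pin, the wheel is let go with the gripper clear above it, the salt shaker is still standing, and the job was handed in at about 6 s; no verdict came back.

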